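# Stand the coffee-machine kit case on its heavy end

### The job

The longer of the two plain metal cases on the coffee counter holds the machine's cleaning kit, packed at one end that you cannot see from outside. Lift it clear of the counter by its middle to judge from its tilt which end is heavy, then stand it upright, heavy end down, in the middle of the wooden board and let go. Leave the shorter case where it is.

Things in the scene. Friction and masses are not known exactly. Their poses are not given: they have to be found in the camera images.
- case_center (a point): Centre of the long metal case: 140 mm long (x), 55 mm wide (y, the way to grip it), 95 mm high (z) as it lies, centre 47.5 mm up; 0.72 to 0.87 kg. Both ends look alike; its centre of mass is 31 to 37 mm off the middle, at random towards +x or -x. Held mid-length, that end sags in a light grip, or turns a firm one by 0.26 N m. Tipped over 40 degrees onto its heavy end, it stands up when let go.
- board: Square wooden board lying fixed on the counter, 170 x 170 mm and 8 mm thick; origin at the centre of its underside, x and y along its sides.
- short_case_center (a point): Centre of the shorter metal case, to be left alone: the same look, 90 mm long (x), 55 mm wide (y), 95 mm high (z), centre 47.5 mm above the counter.
Mind the look-alikes: they are no part of the job. Leave any blue or purple look-alike of the part that bears case_center alone.

How it is judged:
On the way:
1. the long case has been lifted clear of the counter (its centre above 110 mm) (height (world z) of case_center above 0.11 m), for 0.3 s.
At the end, for the whole second after the job is handed in: The long case stands at rest on its heavy end on the board, its length within 10 degrees of upright, its centre within 40 mm (seen from above) of the board's centre; the kit inside is at the lower end ((angle between case_center's own x axis and vertical below 0.175 rad or angle between case_center's own x axis and vertical above 2.967 rad) and height (world z) of kit_c0 below 0.045 m and height (world z) of case_center between 0.07 and 0.086 m and horizontal distance between case_center and board below 0.04 m and linear speed of case below 0.02 m/s and angular speed of case below 0.1 rad/s); the robot touches nothing.
It fails at once if the shorter case is moved by more than 20 mm (distance of short_case_center from where it was at the start of the episode above 0.02 m).
It also fails if it takes over 35 s, if anything falls off the work surface, if the arm or the gripper's body presses on something with over 40 N, if the wrist force passes 120 N, or if a joint passes its speed limit or range.

### The arm

A 6-joint arm with a two-finger parallel gripper is mounted at the origin on the work surface. World frame = base frame: x ahead of the robot, y to its left, z up, the work surface at z = 0. Lengths are in m, angles in rad, forces in N, time in s.
With the tool pointing down it reaches from about 0.275 to 0.75 m from the base axis. Payload 10.2 kg.
Tool frame: the origin (TCP) lies midway between the tips of the shut fingers; the grasp point (between the pads) lies 19 mm behind it (env.hold_point_z is the distance from the TCP to the grasp point, in m); z points along the fingers, y is the line along which they close (so a half turn about z gives the same grasp; the last joint's range is limited). The gripper opens to 85 mm and grips with 20 to 120 N. Pads are 22 mm wide; open, the fingers measure 114 mm over their backs; the gripper's body (76 mm by 85 mm) begins 54 mm behind the grasp point. The pads swing forward as they close: fully open they stand 13 mm farther back than shut.
Start: joints at [-1.356, 0.313, 1.498, -0, 1.331, -0.223], TCP at [0.223, -0.475, 0.231] pointing down, gripper open.
Joint ranges: [-2.94, 2.94], [-0.97, 2.17], [0.19, 2.56], [-1.23, 4.37], [0.02, 3.11], [-2.88, 2.88]. Speed limits (rad/s): [2.39, 2.39, 3.01, 3.14, 3.14, 3.14].

### API

Orientations are given as a unit quaternion [x, y, z, w].
In Python, from bench import env, kinematics, monitor, eyes, job gives the robot as it stands. The module is installed in compiled form; this text tells all that it offers. Calls block until the motion is done:
- env.reach(position, orientation): joint-space move of the TCP to a pose.
- env.movel(position, velocity=0.15, frame=None, guard=None): straight line of the TCP; frame=None keeps the orientation; velocity is the mean speed in m/s. With guard (N) it stops when the force on the tool has changed by that much, and returns True; else False.
- env.set_joints(angles): joint-space move.
- env.release() and env.close_gripper(effort=None): open the fingers fully, or close them until they stop; effort is the grip in N (None keeps the last).
- env.hold(seconds).
- kinematics.ik(position, orientation): joint angles nearest the present ones, or None.
- monitor.sense(): the state.
- eyes.grab_frame(name): name is "side" or "top" or "wrist"; returns a dict with "frame" (400x640x3 uint8, red, green, blue), "mtx" (3x3 intrinsics, pixels), "view" (4x4, takes a point from world to camera coordinates). Camera axes: x right, y down, z forward; pixel columns grow to the right and rows downward; lengths in m; the calibration is good to about 2 mm. A picture is of the moment at which its call begins. There is no depth.
A pose or a line that the arm cannot do raises env.MotionError and nothing moves.
- job.hand_in(): hands the job in; it is judged then, once.
The state is a dict: "clock": time; "joints": joint angles; "qvel": joint speeds; "joint_efforts": joint torques, N m; "position": TCP position; "ee_rot": TCP orientation; "contact_force": force on the tool from outside, world axes, zero at the start; "ft_torque": the same for the moment, N m; "finger_gap": opening from 0.0 (shut) to 1.0 (fully open); "gripper_force": force on a finger pad.
Only numpy, scipy, OpenCV 4.12 (cv2) and the standard library are available. Lean on these libraries where they do the work, as an engineer would, in place of code of your own. Each camera call takes 0.05 s, during which the arm holds its last target. There are 200 camera calls.

## Working session

There is one attempt and no reset: what is moved stays moved. The work goes in short steps, each a Python script; the robot and the scene stay as the last script left them, time stands still between calls to the robot, and variables do not carry over. Pictures are saved under pics/ and viewed, at most 10 in all, crops included, and the job is handed in when it is done.

```bash
mkdir -p pics; python3 - <<'E'
from bench import env, kinematics, monitor, eyes, job
import cv2, numpy as np
for n in("top","side"):
    f=eyes.grab_frame(n); cv2.imwrite(f"pics/{n}0.png",f["frame"][:,:,::-1])
    R=f["view"]; print(n,f["mtx"].round(1).tolist(),R.round(3).tolist(),(-R[:3,:3].T@R[:3,3]).round(3))
s=monitor.sense(); print(s["clock"],s["ee_rot"],s["contact_force"])
E
```

```text
top [[413.1, 0.0, 319.7], [0.0, 413.1, 201.7], [0.0, 0.0, 1.0]] [[0.016, -1.0, 0.004, -0.024], [-0.998, -0.016, -0.062, 0.387], [0.062, -0.003, -0.998, 1.097], [0.0, 0.0, 0.0, 1.0]] [ 0.318 -0.015  1.119]
side [[515.5, 0.0, 319.5], [0.0, 515.5, 195.3], [0.0, 0.0, 1.0]] [[-0.461, 0.887, 0.023, 0.169], [0.559, 0.31, -0.769, -0.165], [-0.69, -0.341, -0.639, 1.435], [0.0, 0.0, 0.0, 1.0]] [1.159 0.391 0.786]
0.1 [ 9.76131680e-01  2.17178755e-01 -1.95584605e-05 -5.75546260e-04] [ 0.11153196  0.06406366 -0.00815616]
```

View pics/top0.png

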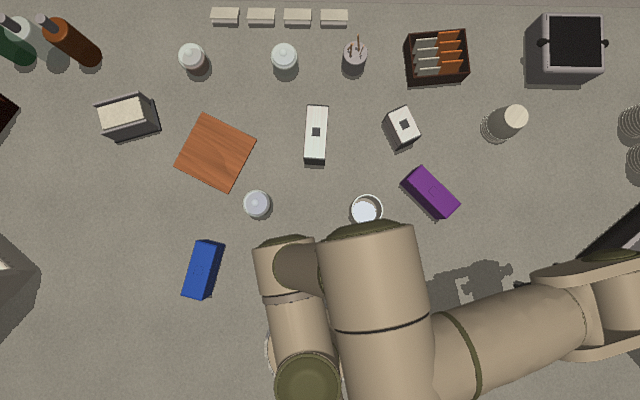

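View pics/side0.png

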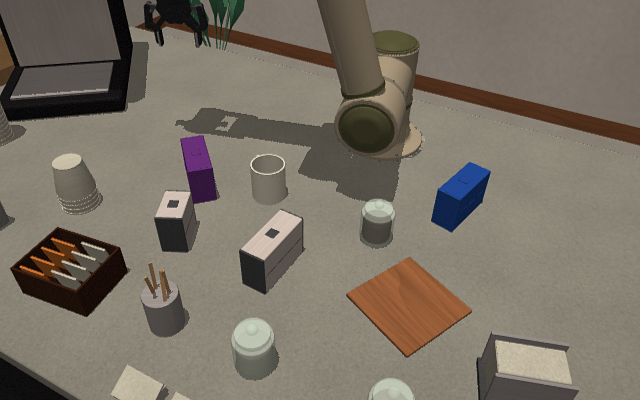

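The top view shows four case-shaped objects: a plain metal long one at (316,134), a plain metal short one at (402,127), a blue one at (203,269) and a purple one at (430,192). The long metal one at (316,134) fits the description: it is plain and the longer of the two metal cases. The board is at (215,152). I'll measure these and confirm in a crop.

```bash
cat > h.py <<'E'
from bench import env, kinematics, monitor, eyes, job
import cv2, numpy as np
from scipy.spatial.transform import Rotation as Ro
def ray(f,uv,z):
    R,t=f["view"][:3,:3],f["view"][:3,3]; c=-R.T@t
    d=R.T@np.linalg.inv(f["mtx"])@np.array([uv[0],uv[1],1.]); return c+d*(z-c[2])/d[2]
def rect(f,mask,near,z):
    cs,_=cv2.findContours(mask.astype(np.uint8),cv2.RETR_EXTERNAL,cv2.CHAIN_APPROX_NONE)
    cs=[c for c in cs if cv2.contourArea(c)>150]
    c=min(cs,key=lambda c:np.linalg.norm(c.reshape(-1,2).mean(0)-near))
    P=np.array([ray(f,p,z)[:2] for p in c.reshape(-1,2)],np.float32)
    return cv2.minAreaRect(P*1000), cv2.boundingRect(c)
E
python3 - <<'E'
from h import *
for n,pts in(("top",((316,134),(402,122),(215,152))),("side",((272,235),(174,205),(408,305)))):
    f=eyes.grab_frame(n); im=f["frame"]; hsv=cv2.cvtColor(im,cv2.COLOR_RGB2HSV).astype(int)
    w=(hsv[...,1]<40)&(hsv[...,2]>(185 if n=="top" else 165))
    w=cv2.morphologyEx(w.astype(np.uint8),cv2.MORPH_CLOSE,np.ones((3,3)))
    b=(hsv[...,1]>100)&(hsv[...,0]<18)&(hsv[...,2]>90)
    for p,m,z in zip(pts,(w,w,b),(.095,.095,.008)):
        print(n,rect(f,m,np.array(p),z), im[p[1],p[0]-6 if p[0]!=272 else p[0]-12])
    if n=="top": cv2.imwrite("pics/crop1.png",cv2.resize(im[80:240,160:480,::-1],None,fx=2.5,fy=2.5,interpolation=cv2.INTER_CUBIC))
E
```

```text
top (((558.6427612304688, -4.788030624389648), (52.62592697143555, 130.671142578125), 86.95205688476562), (304, 106, 24, 52)) [219 220 208]
top (((582.1868896484375, -226.425048828125), (80.43850708007812, 52.25950241088867), 25.942670822143555), (389, 106, 31, 36)) [211 208 199]
top (((517.000732421875, 268.765625), (169.65330505371094, 168.9353790283203), 63.81081771850586), (173, 112, 84, 82)) [158 101  67]
side (((559.1355590820312, -4.846416473388672), (53.117923736572266, 131.30191040039062), 86.90755462646484), (241, 210, 61, 50)) [209 193 180]
side (((582.2266235351562, -226.99700927734375), (80.26315307617188, 52.62254333496094), 26.178466796875), (155, 191, 35, 27)) [67 67 66]
side (((518.8618774414062, 268.65850830078125), (169.93504333496094, 169.69737243652344), 63.93439865112305), (346, 257, 126, 99)) [157  98  57]
```

View pics/crop1.png

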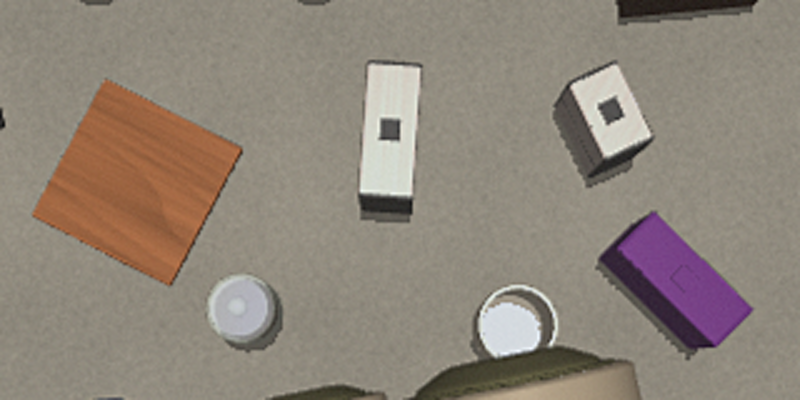

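The crop confirms it. The long metal case is at crop (390,132), the short metal one at (610,110), and the purple one is clearly a different object. Both views agree: the case is at (0.559,-0.005) with its long axis at -3°, and the board is at (0.518,0.269). Next I'll check IK for the grasp and for tilted placing.

```bash
cat >> h.py <<'E'
C=np.array([.559,-.005]); YAW=np.radians(-3.05); B=np.array([.518,.2687])
def down(yaw):  # tool x along yaw, z down
    x=np.array([np.cos(yaw),np.sin(yaw),0]); z=np.array([0,0,-1.]); return np.c_[x,np.cross(z,x),z]
def tilted(phi,T,s):  # tool z towards heading phi, T from down; heavy end = s * tool x, below
    c,n=np.cos(T),np.sin(T); h=np.array([np.cos(phi),np.sin(phi),0]); k=np.array([0,0,1.])
    z=h*n-k*c; x=s*(-h*c-k*n); return np.c_[x,np.cross(z,x),z]
q=lambda R: Ro.from_matrix(R).as_quat()
E
python3 - <<'E'
from h import *
ft,fs=eyes.grab_frame("top"),eyes.grab_frame("side")
for z in(.06,.07,.08,.09): print(z,ray(ft,(257,202),z)[:2].round(3),ray(fs,(378,204),z)[:2].round(3))
print(env.hold_point_z)
for yaw in (YAW,YAW+np.pi):
    print("grasp",kinematics.ik([*C,.05],q(down(yaw))),kinematics.ik([*C,.25],q(down(yaw))))
for T in(70,80,88):
  for ph in(-30,-15,0,15,27,45):
    for s in(1,-1):
      R=tilted(np.radians(ph),np.radians(T),s); 
      r=[kinematics.ik(np.array([*B,zz])+.019*R[:,2],q(R)) for zz in(.08,.2)]
      print(T,ph,s,[None if a is None else np.round(a,2).tolist() for a in r])
E
```

```text
0.06 [0.381 0.143] [0.341 0.128]
0.07 [0.38  0.141] [0.352 0.132]
0.08 [0.38 0.14] [0.363 0.135]
0.09 [0.379 0.138] [0.375 0.139]
0.0187
grasp [-2.18516800e-01  5.90018361e-01  1.59412510e+00 -4.44089210e-16
  9.57449193e-01  1.40551207e+00] [-2.18516800e-01  3.76130812e-01  1.36085092e+00 -4.44089210e-16
  1.40461093e+00  1.40551207e+00]
grasp [-2.18516800e-01  5.90018361e-01  1.59412510e+00 -4.44089210e-16
  9.57449193e-01 -1.73608058e+00] [-2.18516800e-01  3.76130812e-01  1.36085092e+00 -4.44089210e-16
  1.40461093e+00 -1.73608058e+00]
70 -30 1 [None, None]
70 -30 -1 [None, None]
70 -15 1 [[0.56, 0.71, 1.96, 4.16, 0.94, 1.15], None]
70 -15 -1 [[0.56, 0.71, 1.96, 4.16, 0.94, -1.99], None]
70 0 1 [[0.44, 0.67, 2.09, 3.69, 0.89, 1.37], [0.44, 0.37, 2.08, 3.89, 0.63, 1.09]]
70 0 -1 [[0.44, 0.67, 2.09, 3.69, 0.89, -1.77], [0.44, 0.37, 2.08, 3.89, 0.63, -2.05]]
70 15 1 [[0.29, 0.65, 2.18, 3.17, 0.91, 1.56], [0.29, 0.32, 2.16, 3.19, 0.56, 1.54]]
70 15 -1 [[0.29, 0.65, 2.18, 3.17, 0.91, -1.58], [0.29, 0.32, 2.16, 3.19, 0.56, -1.6]]
70 27 1 [[0.16, 0.64, 2.2, 2.77, 0.94, 1.68], [0.16, 0.3,
[... 1461 characters left out ...]
 1.18, -2.02]]
88 0 1 [[0.46, 0.87, 2.08, 3.61, 1.36, 1.48], [0.46, 0.53, 2.13, 3.66, 1.11, 1.34]]
88 0 -1 [[0.46, 0.87, 2.08, 3.61, 1.36, -1.66], [0.46, 0.53, 2.13, 3.66, 1.11, -1.8]]
88 15 1 [[0.29, 0.86, 2.17, 3.17, 1.43, 1.57], [0.29, 0.5, 2.22, 3.17, 1.11, 1.56]]
88 15 -1 [[0.29, 0.86, 2.17, 3.17, 1.43, -1.57], [0.29, 0.5, 2.22, 3.17, 1.11, -1.58]]
88 27 1 [[0.14, 0.86, 2.2, 2.81, 1.46, 1.6], [0.14, 0.49, 2.25, 2.78, 1.15, 1.71]]
88 27 -1 [[0.14, 0.86, 2.2, 2.81, 1.46, -1.54], [0.14, 0.49, 2.25, 2.78, 1.15, -1.43]]
88 45 1 [[-0.04, 0.86, 2.15, 2.31, 1.45, 1.67], [-0.04, 0.51, 2.2, 2.25, 1.25, 1.91]]
88 45 -1 [[-0.04, 0.86, 2.15, 2.31, 1.45, -1.47], [-0.04, 0.51, 2.2, 2.25, 1.25, -1.24]]
```

```bash
python3 - <<'E'
from h import *
R=down(YAW); o=q(R)
env.reach([*C,.24],o); env.movel([*C,.12],frame=o); 
f=eyes.grab_frame("wrist"); cv2.imwrite("pics/wrist1.png",f["frame"][:,:,::-1])
env.movel([*C,.048],frame=o,velocity=.1)
print(monitor.sense()["contact_force"].round(2))
env.close_gripper(100); s0=monitor.sense(); print(s0["finger_gap"],s0["gripper_force"],s0["contact_force"],s0["ft_torque"])
env.movel([*C,.20],frame=o,velocity=.1); env.hold(.5)
s=monitor.sense(); print(s["clock"],s["finger_gap"],s["contact_force"],s["ft_torque"],"tool y",R[:,1])
f=eyes.grab_frame("side"); cv2.imwrite("pics/side1.png",f["frame"][:,:,::-1])
for T in(80,85):
  for ph in(60,75,90,105):
    for g in(1,-1):
      R=tilted(np.radians(ph),np.radians(T),g)
      r=[kinematics.ik(np.array([*B,zz])+.019*R[:,2],q(R)) for zz in(.08,.25)]
      print(T,ph,g,[None if a is None else np.round(a,2).tolist() for a in r])
E
```

```text
[0.13 1.14 0.13]
0.6328207875924915 106.35394334793091 [-0.64122148 -3.84615565  4.96304642] [-0.24792045  0.15904487  0.10514291]
6.8 0.6334668505425389 [ 0.63195143  0.2268707  -7.82346037] [ 0.0211311  -0.28196198 -0.0565721 ] tool y [-0.0532074  -0.99858348 -0.        ]
80 60 1 [[-0.12, 0.78, 2.06, 1.9, 1.29, 1.86], [-0.12, 0.36, 2.05, 1.75, 1.18, 2.3]]
80 60 -1 [[-0.12, 0.78, 2.06, 1.9, 1.29, -1.28], [-0.12, 0.36, 2.05, 1.75, 1.18, -0.84]]
80 75 1 [[-0.16, 0.82, 1.91, 1.59, 1.37, 1.99], [-0.16, 0.44, 1.9, 1.52, 1.38, 2.38]]
80 75 -1 [[-0.16, 0.82, 1.91, 1.59, 1.37, -1.15], [-0.16, 0.44, 1.9, 1.52, 1.38, -0.76]]
80 90 1 [[-0.16, 0.87, 1.73, 1.35, 1.5, 2.1], [-0.16, 0.54, 1.73, 1.34, 1.58, 2.43]]
80 90 -1 [[-0.16, 0.87, 1.73, 1.35, 1.5, -1.04], [-0.16, 0.54, 1.73, 1.34, 1.58, -0.71]]
80 105 1 [[-0.13, 0.94, 1.54, 1.16, 1.66, 2.18], [-0.13, 0.65, 1.53, 1.2, 1.78, 2.46]]
80 105 -1 [[-0.13, 0.94, 1.54, 1.16, 1.66, -0.96], [-0.13, 0.65, 1.53, 1.2, 1.78, -0.68]]
85 60 1 [[-0.13, 0.84, 2.05, 1.93, 1.39, 1.81], [-0.13, 0.4, 2.07, 1.83, 1.26, 2.22]]
85 60 -1 [[-0.13, 0.84, 2.05, 1.93, 1.39, -1.33], [-0.13, 0.4, 2.07, 1.83, 1.26, -0.92]]
85 75 1 [[-0.17, 0.87, 1.9, 1.63, 1.45, 1.95], [-0.17, 0.48, 1.92, 1.58, 1.44, 2.32]]
85 75 -1 [[-0.17, 0.87, 1.9, 1.63, 1.45, -1.2], [-0.17, 0.48, 1.92, 1.58, 1.44, -0.83]]
85 90 1 [[-0.16, 0.92, 1.72, 1.39, 1.57, 2.07], [-0.16, 0.58, 1.74, 1.4, 1.63, 2.38]]
85 90 -1 [[-0.16, 0.92, 1.72, 1.39, 1.57, -1.08], [-0.16, 0.58, 1.74, 1.4, 1.63, -0.76]]
85 105 1 [[-0.13, 0.98, 1.53, 1.2, 1.73, 2.16], [-0.13, 0.68, 1.54, 1.26, 1.82, 2.43]]
85 105 -1 [[-0.13, 0.98, 1.53, 1.2, 1.73, -0.99], [-0.13, 0.68, 1.54, 1.26, 1.82, -0.71]]
```

View pics/side1.png

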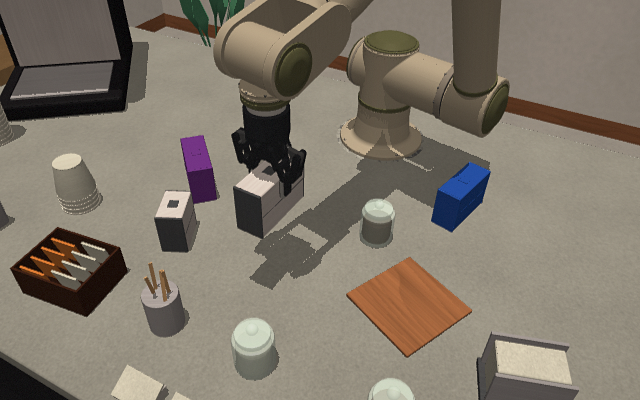

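The side view shows the case lifted level, with its top near (270,185). The moment of -0.28 N m about y under a -7.8 N load puts the centre of mass 36 mm towards -x. I'll confirm that by the tilt: lower to 12 mm above the counter, loosen the grip and see which end sags.

```bash
python3 - <<'E'
from h import *
o=q(down(YAW))
env.movel([*C,.060],frame=o,velocity=.2)
a=eyes.grab_frame("side")["frame"]
env.close_gripper(20); env.hold(.4)
b=eyes.grab_frame("side")["frame"]; s=monitor.sense(); print(s["clock"],s["contact_force"],s["ft_torque"],s["finger_gap"])
env.close_gripper(100)
cv2.imwrite("pics/sag.png",np.hstack([cv2.resize(i[170:310,210:335,::-1],None,fx=3.2,fy=3.2) for i in(a,b)]))
E
```

```text
8.4167 [ 0.05745978 -0.22755265 -8.15867452] [ 0.0118334  -0.24558707  0.01014458] 0.6310967898335874
```

View pics/sag.png

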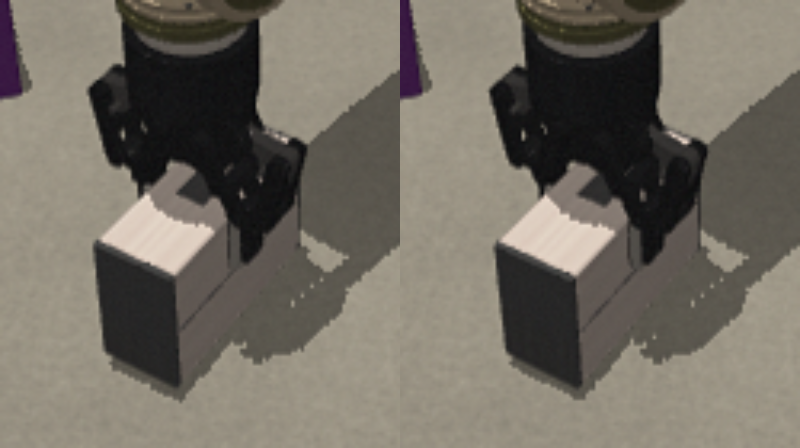

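The crop pair shows no visible sag after 0.4 s; the end-face corners stay at about (95,243) and (182,386). I'll try once more at the lightest grip, with a small shake, and measure the shift numerically.

```bash
python3 - <<'E'
from h import *
o=q(down(YAW))
g=lambda: eyes.grab_frame("side")["frame"]
a=g(); env.close_gripper(20); print(monitor.sense()["gripper_force"])
env.movel([*C,.068],frame=o,velocity=.2); env.movel([*C,.060],frame=o,velocity=.2); env.hold(.5)
s=monitor.sense(); print(s["clock"],s["gripper_force"],s["contact_force"].round(2),s["ft_torque"].round(3))
b=g(); env.close_gripper(100)
G=lambda i: cv2.cvtColor(i,cv2.COLOR_RGB2GRAY)
p=np.array([[239,247],[267,290],[264,257],[243,279],[303,240]],np.float32).reshape(-1,1,2)
p=cv2.cornerSubPix(G(a),p,(4,4),(-1,-1),(3,30,.01))
n,st,_=cv2.calcOpticalFlowPyrLK(G(a),G(b),p,None,winSize=(11,11))
print(np.c_[p.reshape(-1,2),(n-p).reshape(-1,2),st].round(2))
cv2.imwrite("pics/sag2.png",np.hstack([cv2.resize(i[170:310,210:335,::-1],None,fx=3.2,fy=3.2) for i in(a,b)]))
E
```

```text
106.47718548774719
9.9 106.23104810714722 [-1.    0.28 -7.32] [ 0.052 -0.239  0.013]
[[ 2.3985e+02  2.4493e+02  3.0000e-02 -5.0000e-02  1.0000e+00]
 [ 2.6700e+02  2.9000e+02  0.0000e+00 -1.0000e-02  1.0000e+00]
 [ 2.6426e+02  2.5588e+02 -3.0000e-02 -0.0000e+00  1.0000e+00]
 [ 2.4276e+02  2.7939e+02 -1.0000e-02 -3.0000e-02  1.0000e+00]
 [ 3.0300e+02  2.4000e+02  1.0000e-02 -0.0000e+00  1.0000e+00]]
```

View pics/sag2.png

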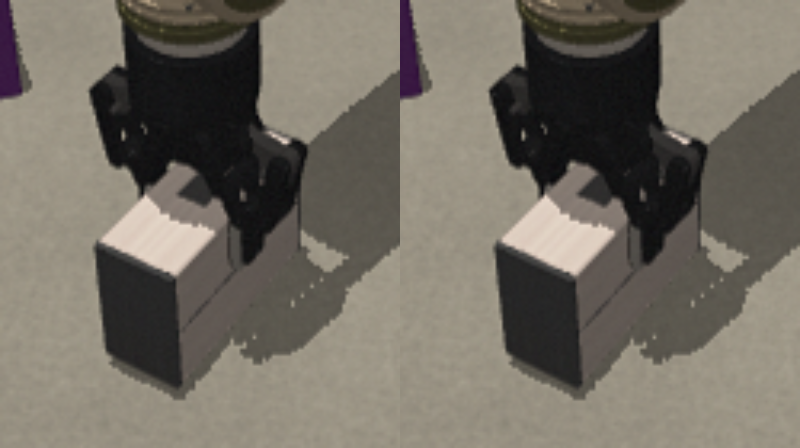

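The loosening command doesn't back the grip off (the pad force stays at 106 N), so the firm-grip moment decides. It stays at -0.24 to -0.28 N m and matches the stated 0.26, so the heavy end is -x. Next I'll lift, turn it heavy end down and check above the board.

```bash
cat >> h.py <<'E'
PH,T=np.radians(80),np.radians(82)
RP=tilted(PH,T,-1); hd=np.array([np.cos(PH),np.sin(PH),0])
def place(z): return np.array([*B,z])+.010*hd
E
python3 - <<'E'
from h import *
env.movel([*C,.27],frame=q(down(YAW)),velocity=.25)
env.reach(place(.28),q(RP))
s=monitor.sense(); print(s["clock"],s["position"],s["joints"].round(2),s["contact_force"].round(2),s["ft_torque"].round(3))
f=eyes.grab_frame("side"); cv2.imwrite("pics/side2.png",f["frame"][:,:,::-1])
E
```

```text
12.975 [0.51979389 0.27846683 0.27976131] [-0.18  0.43  1.84  1.46  1.49 -0.69] [ 0.5   0.65 -8.27] [-1.896  0.314  0.015]
```

View pics/side2.png

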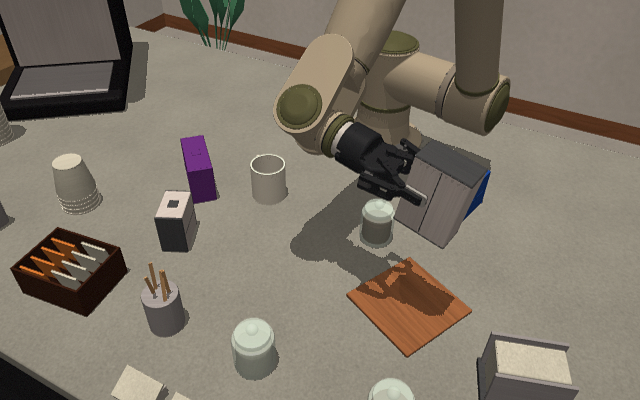

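The side view shows the case in the gripper at (440,190), near-vertical above the board at (408,305), with nothing in the way. The tool-load moment here (-1.9 N m, load ahead of the sensor) also confirms the sign convention, so the kit end is down. Now I'll lower it until it touches.

```bash
python3 - <<'E'
from h import *
o=q(RP)
env.movel(place(.105),frame=o,velocity=.2); 
t=env.movel(place(.072),frame=o,velocity=.03,guard=4)
s=monitor.sense(); print(t,s["clock"],s["position"],s["contact_force"].round(2))
f=eyes.grab_frame("side"); a=f["frame"]
env.release(); env.hold(.5)
b=eyes.grab_frame("side")["frame"]; s=monitor.sense(); print(s["clock"],s["contact_force"].round(2))
cv2.imwrite("pics/rel.png",np.hstack([cv2.resize(i[120:380,300:500,::-1],None,fx=2,fy=2) for i in(a,b)]))
E
```

```text
True 14.75 [0.51980153 0.2783859  0.0852174 ] [-0.98 -2.51  3.83]
15.775 [-0.61 -0.05 -0.57]
```

View pics/rel.png

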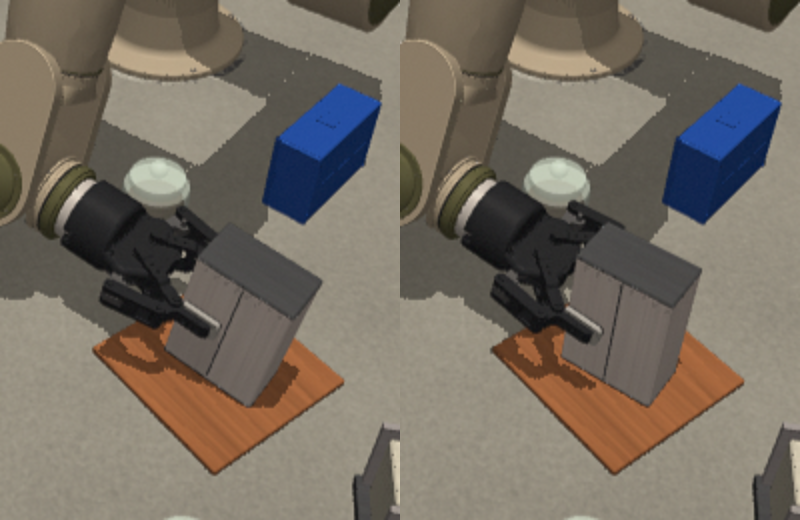

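The left crop shows the edge touching the board. The right crop shows the case standing upright at about (632,310) with the fingers open. I'll retreat and measure.

```bash
python3 - <<'E'
from h import *
o=q(RP); p=monitor.sense()["position"]; p=p-.16*RP[:,2]
env.movel(p,frame=o,velocity=.12); env.movel(p+[0,0,.12],frame=o,velocity=.2)
print(monitor.sense()["clock"])
for n in("top","side"):
    f=eyes.grab_frame(n); im=f["frame"]
    cv2.imwrite(f"pics/{n}9.png",im[:,:,::-1])
    g=im.astype(int); m=(g.max(2)<95)&(g.max(2)-g.min(2)<14)   # dark end cap, now on top, at z=.148
    m=cv2.morphologyEx(m.astype(np.uint8),cv2.MORPH_OPEN,np.ones((3,3)))
    d=f["view"]@np.array([*B,.148,1]); px=(f["mtx"]@d[:3])[:2]/d[2]
    print(n,px.round(),rect(f,m,px,.148))
cv2.imwrite("pics/end.png",np.hstack([cv2.resize(cv2.imread("pics/top9.png")[60:220,140:300],(400,400)),cv2.resize(cv2.imread("pics/side9.png")[180:380,300:500],(400,400))]))
E
```

```text
18.0083
top [200. 141.] (((507.9705505371094, 255.1040496826172), (127.58082580566406, 67.9666519165039), 79.06707000732422), (178, 127, 55, 37))
side [419. 250.] (((522.6634521484375, 270.26123046875), (95.5461654663086, 57.089508056640625), 79.9853286743164), (388, 232, 63, 42))
```

View pics/end.png

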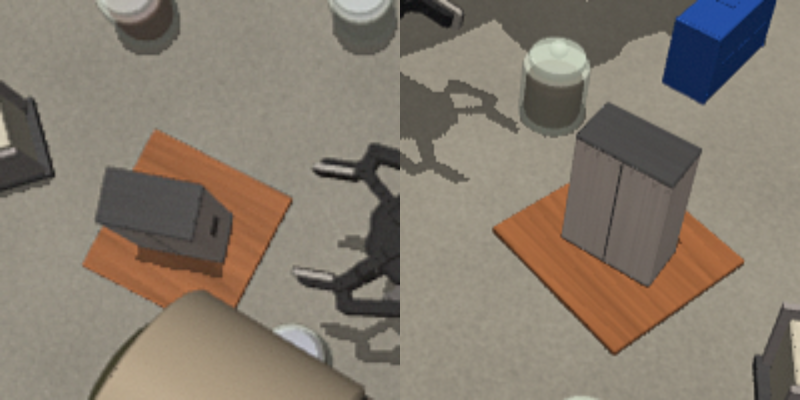

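The crops show the case standing upright on the board, with the gripper well clear. The side view puts its top centre at (0.523,0.270), about 5 mm from the board's centre, with a 95 x 57 mm outline.

```bash
python3 -c "
from bench import job; print(job.hand_in())"
```

```text
the job is handed in; nothing more can be done
None
```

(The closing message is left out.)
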